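# Fit the vial carousel onto the autosampler's splined drive

### The arm

A 6-joint arm with a two-finger parallel gripper is mounted at the origin on the work surface. World frame = base frame: x ahead of the robot, y to its left, z up, the work surface at z = 0. Lengths are in mm, angles in rad, forces in N, time in s.
With the tool pointing down it reaches from about 300 to 775 mm from the base axis. Payload 14.6 kg.
Tool frame: the origin (TCP) lies at the very end of the fingers, on their centre line; the grasp point (between the pads) lies 19 mm behind it; z points along the fingers, y is the direction in which the jaws open and shut (so a half turn about z gives the same grasp; the last joint's range is limited). The gripper opens to 85 mm and grips with 20 to 120 N. Pads are 22 mm wide; open, the fingers measure 114 mm over their backs; the gripper's body (76 mm by 85 mm) begins 54 mm behind the grasp point. The pads swing forward as they close: fully open they stand 13 mm farther back than shut.
Start: joints at [-1.378, 0.3, 1.521, -0, 1.321, -0.067], TCP at [141.281, -531.535, 231.281] pointing down, gripper open.
Joint ranges: [-3.03, 3.03], [-0.79, 2.21], [0.23, 2.52], [-1.04, 4.18], [0, 3.07], [-2.55, 2.55]. Speed limits (rad/s): [2.22, 2.22, 2.57, 3.14, 3.14, 3.14].

### API

Orientations are given as [roll, pitch, yaw] about the fixed x, y, z axes, in that order (R = Rz(yaw) Ry(pitch) Rx(roll)).
In Python, from station import robot gives the robot as it stands.
- The arm moves only by the shell command python3 -m pendant 'ROWS' [FORCE]. ROWS is JSON, one flat list of numbers, 7 for each row, row after row: the shift along the tool's x, y, z in mm, then the turn, a rotation vector about the tool's x, y, z in degrees, then the finger opening in mm, from 0 to 85.4. A call has 1 to 12 rows; each row shifts and turns the pose as measured when the row begins, along the tool's axes as they then stand; what a row does not reach is not made up. A row lasts 1/10 s, in which the tool goes at most 50 mm and 8.59 degrees, less where a joint would pass 70% of its speed; a pose out of reach is approached as far as the arm can. A call is refused whole if a number of a shift passes 50 or a number of a turn 8.59, either way. A call with a gripper value outside its range is refused whole. The fingers move at their own pace and stop on an object; FORCE is the grip in N (left out, the last holds). Time passes only in rows, so rows that do not move let the fingers close. It gives the time, the measured TCP pose, the force and the opening at its end, in the units of the state.
- robot.read_state(): the state, without advancing time (a new reading comes with each control period).
- robot.snapshot(name): name is "scene" or "top" or "wrist"; returns a dict with "color" (480x640x3 uint8, red, green, blue), "z_map" (480x640 float32, mm along the optical axis (not along the pixel's ray), 0 where there is no reading), "camera_matrix" (3x3 intrinsics, pixels), "T" (4x4, takes a point from camera to world coordinates). Camera axes: x right, y up, looking along -z (the intrinsics and any distortion apply to the point x, -y, -z); pixel columns grow to the right and rows downward; lengths in mm; the calibration is good to about 2 mm. A picture is of the moment at which its call begins.
- robot.close_job(): hands the job in, once; it reports no verdict.
The state is a dict: "clock": time; "qpos": joint angles; "qd": joint speeds; "joint_efforts": joint torques, N m; "eef_pos": TCP position; "tool_rot": TCP orientation; "contact_force": force on the tool from outside, world axes, zero at the start; "torque": the same for the moment, N m; "grip_width": finger opening in mm.
Only numpy, scipy, OpenCV 4.12 (cv2) and the standard library are available. Lean on these libraries where they do the work, as an engineer would, in place of code of your own. Each camera call takes 0.05 s, during which the arm holds its last target.

### The job

Fit the carousel that is loaded with vials onto the autosampler: lift it upright by its T-handle, lower it over the drive spindle and turn it while pressing lightly until its splined bore drops over the lugs and it sits fully home, then let go. Leave the empty carousel and the mortar where they stand.

Things in the scene. Friction and masses are not known exactly. Their poses are not given: they have to be found in the camera images.
- carousel: The carousel to fit: loose grey plastic wheel, 130 mm diameter, 24 mm high, 0.24 to 0.44 kg, 13 blue-capped vials clipped in its rim (caps reach 40 mm above the underside). Underneath: a central bore 36 mm deep with six slots 12 mm wide, every 60 degrees from the body's x axis on, 27 mm out from the axis; teeth between them leave a 31 mm round opening. Origin: on the axis, at the underside; z up.
- handle (a point): Grasp point in the middle of the loaded carousel's black T-handle, on its axis, 75 mm above its underside: a bar 70 mm long along the carousel's x (so along one pair of its slots), 18 mm wide along y, from 58 to 92 mm above the underside, on a 16 mm post. Axes as the carousel's.
- seat (a point): Centre of the seat on the fixed autosampler's drive: the top of a 68 mm flange, 68 mm above the bench. A carousel is home when its underside rests on it. z up; x, y are the sampler's own, not the hub's. Sampler: white box, 235 x 250 mm, 60 mm high; its injection tower and parked arm, up to 160 mm above the bench, stand beyond 85 mm from this axis on its -y side.
- lug_top (a point): On the drive's axis, 14 mm above the seat, at the height of the tops of six metal lugs, 8 mm wide, 24 mm out from the axis, every 60 degrees. The hub may stand at any angle, seen from above, not given here (axes are the sampler's). A carousel not lined up rests on the lugs; turned to within about 5 degrees of them it drops 14 mm. The motor holds the hub up to 0.6 N m; beyond that it turns along.
- spindle_tip (a point): Tip of the pilot spindle, on the drive's axis, 34 mm above the seat: a steel pin of 28 mm diameter up to 22 mm above the seat, then a cone narrowing to 12 mm at this tip. It centres the bore before the lugs are reached.
- spare: An empty carousel of the same shape and size, without vials, standing loose on the bench. Origin as for the carousel. To be left alone.
- mortar: A white porcelain mortar, 104 mm across the rim, 68 mm high, loose. Origin: centre of its underside. To be left alone.

How it is judged:
By the outcome, as a careful person would: the job done as asked, in the order asked, and still so for the second after the job is handed in, with the robot touching nothing.
It also fails if it takes over 48 s, if anything falls off the work surface, if the arm or the gripper's body presses on something with over 40 N, if the wrist force passes 120 N, or if a joint passes its speed limit or range.

## Working session

There is one attempt and no reset: what is moved stays moved. The work goes in short steps, Python scripts to look and compute and a shell command to move; the robot and the scene stay as the last step left them, time stands still between calls to the robot, and variables do not carry over. Pictures are saved under pics/ and viewed, and the job is handed in when it is done.

```bash
ls; mkdir -p pics
python3 - <<'E'
from station import robot
import cv2,numpy as np
s=robot.read_state(); print({k:np.round(v,3).tolist() for k,v in s.items()})
for n in ["scene","top","wrist"]:
    d=robot.snapshot(n); np.savez(f"pics/{n}0.npz",**d)
    cv2.imwrite(f"pics/{n}0.png",d["color"][:,:,::-1]); print(n,np.round(d["T"],3).tolist(),d["camera_matrix"].tolist(), d.keys())
E
```

```text
pics
{'clock': 0.0, 'qpos': [-1.378, 0.3, 1.522, 0.0, 1.321, -0.067], 'qd': [0.0, 0.0, -0.0, -0.001, 0.001, -0.001], 'joint_efforts': [0.002, -54.35, -36.18, 0.0, 0.004, 0.0], 'eef_pos': [141.244, -531.309, 230.713], 'tool_rot': [-3.14, -0.0, 0.26], 'contact_force': [0.05, -0.176, -0.877], 'torque': [-0.026, -0.0, 0.024], 'grip_width': 85.302}
scene [[-0.728, -0.565, 0.388, 867.511], [0.685, -0.604, 0.407, 430.415], [0.004, 0.562, 0.827, 850.364], [0.0, 0.0, 0.0, 1.0]] [[567.2598019139024, 0.0, 320.0763089734932], [0.0, 567.2598019139024, 236.885240303174], [0.0, 0.0, 1.0]] dict_keys(['color', 'z_map', 'camera_matrix', 'T'])
top [[0.015, 0.989, -0.15, 430.404], [-1.0, 0.014, -0.007, 47.894], [-0.005, 0.15, 0.989, 842.5], [0.0, 0.0, 0.0, 1.0]] [[575.6367338772261, 0.0, 323.6556092804625], [0.0, 575.6367338772261, 244.81374507798745], [0.0, 0.0, 1.0]] dict_keys(['color', 'z_map', 'camera_matrix', 'T'])
wrist [[0.256, 0.919, 0.298, 217.743], [-0.967, 0.244, 0.077, -511.789], [-0.002, -0.308, 0.951, 373.663], [0.0, 0.0, 0.0, 1.0]] [[402.25653930613277, 0.0, 312.2891195620363], [0.0, 402.25653930613277, 236.15490667563338], [0.0, 0.0, 1.0]] dict_keys(['color', 'z_map', 'camera_matrix', 'T'])
```

View pics/scene0.png

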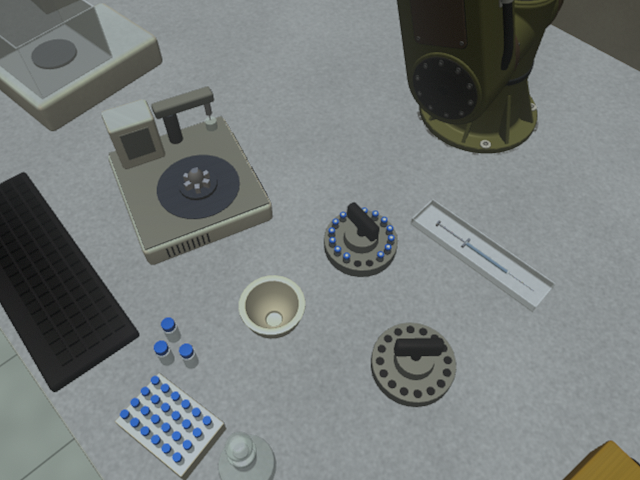

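View pics/top0.png

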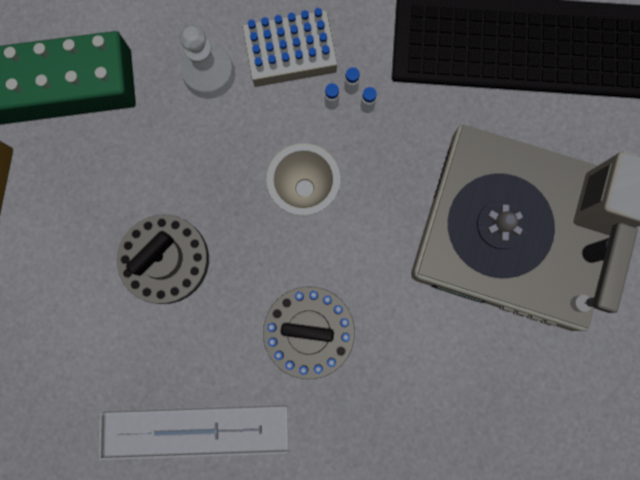

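View pics/wrist0.png

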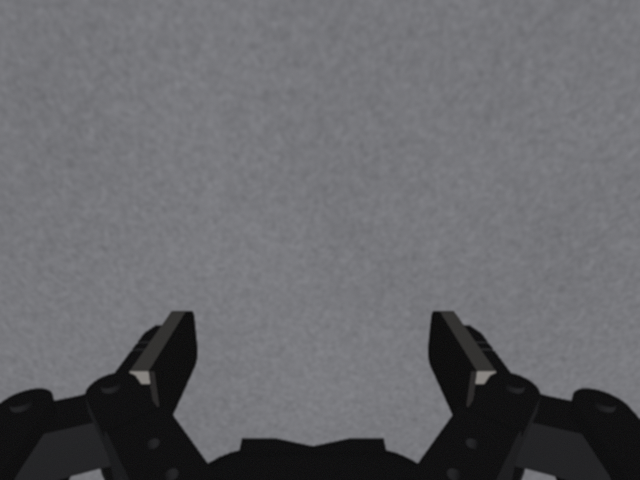

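The scene view shows the loaded carousel at (361,238), the sampler hub at (198,178), the mortar at (272,305) and the spare at (413,360). In the top view they are at (308,332), (505,224), (303,180) and (162,258). Next I'll measure the handle and the lugs.

```bash
cat > h.py <<'E'
import numpy as np,cv2
def load(n): return dict(np.load(f"pics/{n}.npz"))
def cast(d,uv,z):
    uv=np.atleast_2d(uv).astype(float);K=d["camera_matrix"];T=d["T"]
    r=np.c_[(uv[:,0]-K[0,2])/K[0,0],-(uv[:,1]-K[1,2])/K[1,1],-np.ones(len(uv))]@T[:3,:3].T
    o=T[:3,3]; return o+r*((z-o[2])/r[:,2])[:,None]
def cloud(d,uv):
    uv=np.atleast_2d(uv).astype(int);K=d["camera_matrix"];T=d["T"];Z=d["z_map"][uv[:,1],uv[:,0]]
    p=np.c_[(uv[:,0]-K[0,2])/K[0,0]*Z,-(uv[:,1]-K[1,2])/K[1,1]*Z,-Z]
    return (p@T[:3,:3].T+T[:3,3])[Z>0]
def proj(d,P):
    P=np.atleast_2d(P);K=d["camera_matrix"];T=d["T"];c=(P-T[:3,3])@T[:3,:3]
    return np.c_[K[0,0]*c[:,0]/-c[:,2]+K[0,2],-K[1,1]*c[:,1]/-c[:,2]+K[1,2]]
E
python3 - <<'E'
from h import *
for n,box in [("top0",(220,260,290,390)),("scene0",(310,410,190,290))]:
    d=load(n);x0,x1=box[:2];y0,y1=box[2:]
    uu,vv=np.meshgrid(range(640),range(480)); m=np.zeros((480,640),bool)
    if n=="top0": x0,x1,y0,y1=255,365,280,385
    m[y0:y1,x0:x1]=1
    P=cloud(d,np.c_[uu[m],vv[m]]); print(n,len(P),P[:,2].min(),P[:,2].max())
    B=P[P[:,2]>80]
    r=cv2.minAreaRect(B[:,:2].astype(np.float32)); print("bar",len(B),B[:,2].max(),r,np.median(B[:,2]))
    A=P[(P[:,2]>12)]; print("wheel",cv2.minEnclosingCircle(A[:,:2].astype(np.float32)))
    # caps by colour
    c=d["color"].astype(int); cm=m&(c[...,2]-c[...,0]>40)
    nn,l,st,ce=cv2.connectedComponentsWithStats(cm.astype(np.uint8)); ce=ce[1:][st[1:,4]>8]
    Q=cast(d,ce,40)
    A_=np.c_[2*Q[:,:2],np.ones(len(Q))]; s=np.linalg.lstsq(A_,(Q[:,:2]**2).sum(1),rcond=None)[0]
    print("caps",len(Q),s[:2],np.sqrt(s[2]+s[0]**2+s[1]**2)); dd=Q[:,:2]-s[:2];print(np.sort(np.degrees(np.arctan2(dd[:,1],dd[:,0]))).round(1),np.hypot(*dd.T).round(1))
    # hub
    u0,v0=(505,224) if n=="top0" else (198,178)
    cv2.imwrite(f"pics/hub_{n}.png",cv2.resize(d["color"][v0-40:v0+40,u0-40:u0+40,::-1],None,fx=7,fy=7,interpolation=cv2.INTER_CUBIC))
    cv2.imwrite(f"pics/car_{n}.png",cv2.resize(d["color"][y0:y1,x0:x1,::-1],None,fx=5,fy=5,interpolation=cv2.INTER_CUBIC))
    w=np.zeros((480,640),bool);w[v0-40:v0+40,u0-40:u0+40]=1
    H=cloud(d,np.c_[uu[w],vv[w]]); t=H[H[:,2]>95]; print("spindle",len(t),t.mean(0),H[:,2].max())
E
```

```text
top0 11513 -5.6542271061913425 94.73946239958718
bar 734 94.73946239958718 ((430.8568115234375, 73.61006164550781), (69.73302459716797, 17.97197151184082), 83.25115966796875) 90.12239230668814
wheel ((431.179443359375, 73.62311553955078), 64.94259643554688)
caps 13 [430.42657181  73.23436351] 51.69979576088777
[-164.3 -141.6  -96.7  -74.3  -51.6  -29.2   -6.7   15.8   83.5  105.9
  128.4  150.7  173. ] [51.8 51.5 51.6 51.5 51.9 51.9 52.  51.7 51.7 51.6 51.8 51.5 51.6]
spindle 182 [ 580.24732401 -188.69102376   99.07285535] 104.91691524586679
scene0 9963 -5.186987740925815 96.15497442849755
bar 453 96.15497442849755 ((430.3634948730469, 75.23491668701172), (70.80400085449219, 18.875999450683594), 83.5996322631836) 90.77054916020336
wheel ((429.7265319824219, 75.48577880859375), 66.34652709960938)
caps 13 [430.72356912  74.83131099] 52.11140381610041
[-164.1 -143.2  -97.   -73.8  -51.6  -28.8   -6.5   15.8   82.8  105.8
  128.2  150.4  173.1] [53.6 51.5 51.8 51.9 51.9 51.7 52.1 51.8 52.  52.3 52.3 52.3 52.2]
spindle 111 [ 581.75092572 -207.09711854  100.01860169] 111.08118285471949
```

```bash
python3 -c "
import cv2,numpy as np
a=[cv2.resize(cv2.imread(f'pics/{k}_{n}0.png'),(400,300)) for k in('hub','car') for n in ('top','scene')]
cv2.imwrite('pics/m1.png',np.vstack([np.hstack(a[:2]),np.hstack(a[2:])]))"
```

```text
(no output)
```

View pics/hub_top0.png

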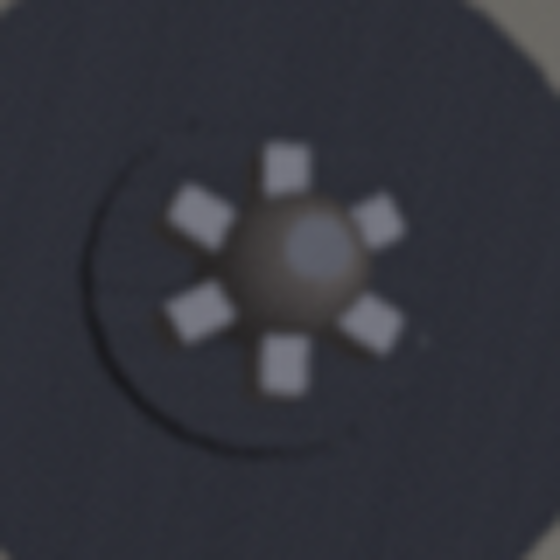

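View pics/m1.png

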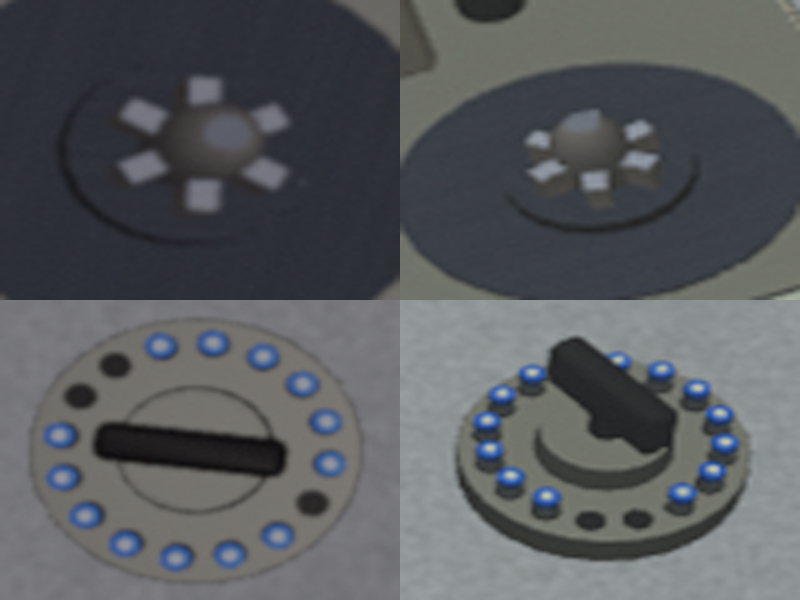

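The crops show the bar across the wheel with 13 caps, and six lugs around the spindle. The light tip disc is at about (510.4,219) in the top view.

Run:
```python
from h import *
for n,(u0,v0),R in [("top0",(505,224),25),("scene0",(198,178),25)]:
    d=load(n);g=d["color"].astype(int).max(2); m=np.zeros((480,640),np.uint8); m[v0-R:v0+R,u0-R:u0+R]=1
    for th in ([105,115] if n=="top0" else [125,140,155]):
        nn,l,st,ce=cv2.connectedComponentsWithStats((m&(g>th)).astype(np.uint8),connectivity=4)
        k=[i for i in range(1,nn) if st[i,4]>=8]
        print(n,th,[(st[i,4],ce[i].round(1).tolist()) for i in k])
        Q=cast(d,ce[k],82)[:,:2]; print(Q.round(1).tolist())
    if n=="top0":
        print("tip",cast(d,[(505-40+318/7-.4,224-40+246/7-.4)],102))
    print("lugtopcheck")
    # dark disc
    c=d["color"].astype(int)
```

```text
top0 105 [(np.int32(33), [505.4, 207.6]), (np.int32(39), [493.3, 214.2]), (np.int32(28), [518.6, 215.2]), (np.int32(37), [493.1, 228.1]), (np.int32(35), [517.7, 229.6]), (np.int32(40), [505.2, 235.4])]
[[600.0, -190.8], [590.7, -174.3], [589.8, -208.2], [571.7, -173.4], [570.1, -206.2], [562.0, -189.3]]
top0 115 [(np.int32(24), [505.0, 207.7]), (np.int32(30), [493.3, 214.2]), (np.int32(21), [518.7, 215.4]), (np.int32(28), [493.2, 228.1]), (np.int32(26), [517.8, 229.7]), (np.int32(30), [505.0, 235.5])]
[[599.9, -190.3], [590.7, -174.2], [589.6, -208.3], [571.7, -173.5], [570.0, -206.3], [561.9, -189.0]]
tip [[ 580.73098869 -190.06780825  102.        ]]
lugtopcheck
scene0 125 [(np.int32(13), [205.1, 172.1]), (np.int32(13), [185.6, 174.6]), (np.int32(18), [205.6, 180.2]), (np.int32(16), [186.8, 182.8]), (np.int32(16), [196.5, 185.5])]
[[560.9, -188.2], [589.6, -206.9], [571.5, -172.5], [599.2, -190.2], [590.3, -173.7]]
scene0 140 [(np.int32(10), [205.2, 172.3]), (np.int32(8), [185.1, 174.5]), (np.int32(13), [205.4, 180.2]), (np.int32(14), [186.9, 182.9]), (np.int32(13), [196.5, 185.8])]
[[561.1, -187.7], [590.1, -207.7], [571.7, -172.9], [599.1, -189.8], [590.7, -173.0]]
scene0 155 []
[]
lugtopcheck
```

```bash
cat > go.py <<'E'
import sys,numpy as np
from station import robot
from scipy.spatial.transform import Rotation as R
# usage: go.py x y z yawdeg n  -> prints current error in tool axes and n equal rows
def show(x,y,z,yaw,n=1):
    s=robot.read_state(); R0=R.from_euler('xyz',s['tool_rot']); p=np.array(s['eef_pos'])
    R1=R.from_euler('xyz',[np.pi,0,np.radians(yaw)])
    d=np.array([x,y,z])-p; rv=(R0.inv()*R1).as_rotvec(degrees=True)
    print("clock",round(float(s['clock']),2),"pos",p.round(1),"rpy",np.degrees(s['tool_rot']).round(2),"F",np.round(s['contact_force'],1),"T",np.round(s['torque'],2),"w",round(float(s['grip_width']),1))
    print("tool shift",R0.inv().apply(d).round(1),"turn",rv.round(2))
    for i in range(int(n)):
        Ri=R0*R.from_rotvec(rv*i/n,degrees=True)
        print(np.r_[Ri.inv().apply(d/n),rv/n].round(1).tolist())
if __name__=="__main__": show(*map(float,sys.argv[1:]))
E
python3 go.py 430.7 74 200 83.4 16
```

```text
clock 0.15 pos [ 141.3 -531.4  230.9] rpy [-179.95   -0.     14.89] F [-1.   0.3 -0.1] T [ 0.01 -0.02  0.03] w 85.2
tool shift [ 435.3 -510.7   31.3] turn [-4.000e-02 -3.000e-02 -6.851e+01]
[27.2, -31.9, 2.0, -0.0, -0.0, -4.3]
[29.5, -29.8, 2.0, -0.0, -0.0, -4.3]
[31.7, -27.5, 2.0, -0.0, -0.0, -4.3]
[33.6, -25.1, 2.0, -0.0, -0.0, -4.3]
[35.4, -22.5, 1.9, -0.0, -0.0, -4.3]
[37.0, -19.8, 1.9, -0.0, -0.0, -4.3]
[38.4, -17.0, 1.9, -0.0, -0.0, -4.3]
[39.5, -14.1, 1.9, -0.0, -0.0, -4.3]
[40.5, -11.1, 1.9, -0.0, -0.0, -4.3]
[41.2, -8.0, 1.9, -0.0, -0.0, -4.3]
[41.6, -4.9, 1.9, -0.0, -0.0, -4.3]
[41.9, -1.8, 1.9, -0.0, -0.0, -4.3]
[41.9, 1.3, 1.9, -0.0, -0.0, -4.3]
[41.7, 4.5, 1.9, -0.0, -0.0, -4.3]
[41.3, 7.6, 1.9, -0.0, -0.0, -4.3]
[40.6, 10.6, 1.9, -0.0, -0.0, -4.3]
```

```bash
python3 -m pendant '[27,-32,0,0,0,-4.3,85, 29,-30,0,0,0,-4.3,85, 32,-27,0,0,0,-4.3,85, 34,-25,0,0,0,-4.3,85, 35,-22,0,0,0,-4.3,85, 37,-20,0,0,0,-4.3,85, 38,-17,0,0,0,-4.3,85, 39,-14,0,0,0,-4.3,85, 40,-11,0,0,0,-4.3,85, 41,-8,0,0,0,-4.3,85, 42,-5,0,0,0,-4.3,85, 42,-2,0,0,0,-4.3,85]' 60; python3 go.py 430.7 74 200 83.4 5
```

```text
clock: 1.35
eef_pos: [353.7, -60.1, 229.7]
tool_rot: [-3.141, -0.003, 1.187]
contact_force: [1.6, -0.8, 0.1]
grip_width: 85.3
clock 1.35 pos [353.7 -60.1 229.7] rpy [-179.96   -0.19   68.04] F [ 1.6 -0.8  0.1] T [ 0.01 -0.02  0.  ] w 85.3
tool shift [153.1  21.3  30.2] turn [-1.000e-02 -2.000e-01 -1.536e+01]
[30.6, 4.3, 6.0, -0.0, -0.0, -3.1]
[30.3, 5.9, 6.0, -0.0, -0.0, -3.1]
[30.0, 7.5, 6.0, -0.0, -0.0, -3.1]
[29.5, 9.1, 6.0, -0.0, -0.0, -3.1]
[29.0, 10.7, 6.0, -0.0, -0.0, -3.1]
```

```bash
python3 -m pendant '[31,4,6,0,0,-3,85, 30,6,6,0,0,-3,85, 30,7,6,0,0,-3,85, 29,9,6,0,0,-3,85, 29,10,6,0,0,-3,85, 0,0,0,0,0,0,85]'; python3 go.py 430.7 74 56 83.4 1
python3 - <<'E'
from station import robot
import cv2,numpy as np
d=robot.snapshot("wrist"); np.savez("pics/w1.npz",**d); cv2.imwrite("pics/w1.png",d["color"][:,:,::-1])
E
```

```text
clock: 1.95
eef_pos: [431.2, 84.7, 199.0]
tool_rot: [3.14, -0.003, 1.469]
contact_force: [0.6, -0.7, 0.0]
grip_width: 84.6
clock 1.95 pos [431.2  84.7 199. ] rpy [179.92  -0.19  84.18] F [ 0.6 -0.7  0. ] T [0.02 0.03 0.01] w 84.6
tool shift [-11.2   0.4 143. ] turn [ 0.07 -0.19  0.78]
[-11.2, 0.4, 143.0, 0.1, -0.2, 0.8]
```

View pics/w1.png

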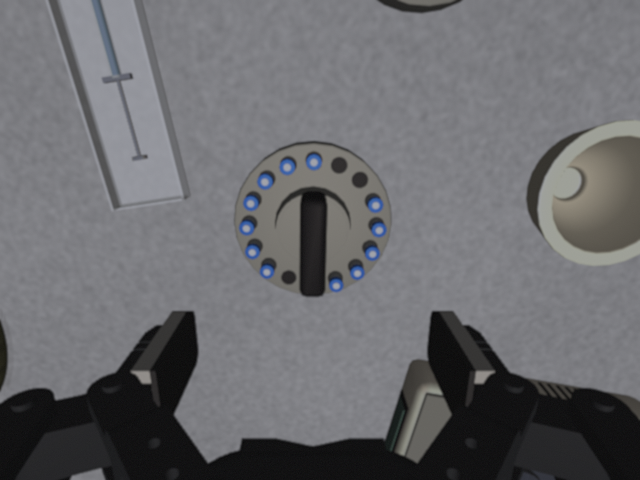

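The wrist view shows the bar upright at column 313, midway between the fingers (195 and 431). I'll cross-check the pose from this view.

Run:
```python
from h import *
d=load("w1");c=d["color"].astype(int);cm=(c[...,2]-c[...,0]>40);cm[:130]=0;cm[310:]=0;cm[:,:225]=0;cm[:,400:]=0
nn,l,st,ce=cv2.connectedComponentsWithStats(cm.astype(np.uint8)); ce=ce[1:][st[1:,4]>15]
Q=cast(d,ce,40);A_=np.c_[2*Q[:,:2],np.ones(len(Q))]; s=np.linalg.lstsq(A_,(Q[:,:2]**2).sum(1),rcond=None)[0]
print(len(Q),s[:2]);dd=Q[:,:2]-s[:2];print(np.sort(np.degrees(np.arctan2(dd[:,1],dd[:,0]))).round(1))
uu,vv=np.meshgrid(range(290,340),range(180,305));P=cloud(d,np.c_[uu.ravel(),vv.ravel()]);B=P[P[:,2]>80]
print(cv2.minAreaRect(B[:,:2].astype(np.float32)),np.median(B[:,2]))
```

```text
12 [430.41800347  72.86107026]
[-164.3 -141.7  -74.3  -51.8  -29.3   -6.7   15.8   83.3  105.8  128.3
  150.9  173.2]
((430.9213562011719, 73.08892822265625), (68.73037719726562, 17.900915145874023), 83.80810546875) 91.6688942975276
```

```bash
python3 -m pendant '[-11,0,20,0,-0.2,0.9,85, 0,0,30,0,0,0,80, 0,0,30,0,0,0,70, 0,0,20,0,0,0,60, 0,0,10,0,0,0,60, 0,0,0,0,0,0,60]'; python3 go.py 430.7 73.5 56 83.3 1
```

```text
clock: 2.6
eef_pos: [428.9, 68.5, 87.6]
tool_rot: [3.137, 0.001, 1.444]
contact_force: [-0.1, 0.9, -0.2]
grip_width: 59.6
clock 2.6 pos [428.9  68.5  87.6] rpy [1.7976e+02 4.0000e-02 8.2750e+01] F [-0.1  0.9 -0.2] T [ 0.04  0.   -0.06] w 59.6
tool shift [ 5.2  1.  31.6] turn [ 0.24  0.04 -0.55]
[5.2, 1.0, 31.6, 0.2, 0.0, -0.5]
```

```bash
python3 -m pendant '[4,1,10,0.2,0,-0.5,60, 0,0,12,0,0,0,60, 0,0,6,0,0,0,60, 0,0,0,0,0,0,60, 0,0,0,0,0,0,60]'; python3 go.py 430.7 73.5 56 83.3 1
```

```text
clock: 3.1
eef_pos: [431.9, 72.3, 59.7]
tool_rot: [3.137, -0.0, 1.453]
contact_force: [0.1, -0.6, 0.2]
grip_width: 60.2
clock 3.1 pos [431.9  72.3  59.7] rpy [179.76  -0.    83.25] F [ 0.1 -0.6  0.2] T [-0.02  0.02  0.01] w 60.2
tool shift [ 1.  -1.3  3.7] turn [ 0.24 -0.   -0.05]
[1.0, -1.3, 3.7, 0.2, -0.0, -0.0]
```

```bash
python3 -m pendant '[1,-1,3,0.2,0,0,60, 0,0,0,0,0,0,60, 0,0,0,0,0,0,30, 0,0,0,0,0,0,10, 0,0,0,0,0,0,0, 0,0,0,0,0,0,0, 0,0,0,0,0,0,0, 0,0,0,0,0,0,0]' 80; python3 go.py 430.7 73.5 56 83.3 1
python3 - <<'E'
from station import robot
import cv2,numpy as np
d=robot.snapshot("wrist"); np.savez("pics/w2.npz",**d); cv2.imwrite("pics/w2.png",d["color"][:,:,::-1])
E
```

```text
clock: 3.9
eef_pos: [431.6, 73.7, 57.5]
tool_rot: [3.139, -0.0, 1.453]
contact_force: [1.0, -0.1, -0.9]
grip_width: 16.8
clock 3.9 pos [431.6  73.7  57.5] rpy [ 1.7987e+02 -3.0000e-02  8.3250e+01] F [ 1.  -0.1 -0.9] T [0.06 0.01 0.05] w 16.8
tool shift [-0.3 -0.8  1.5] turn [ 0.13 -0.03 -0.05]
[-0.3, -0.8, 1.5, 0.1, -0.0, -0.0]
```

View pics/w2.png

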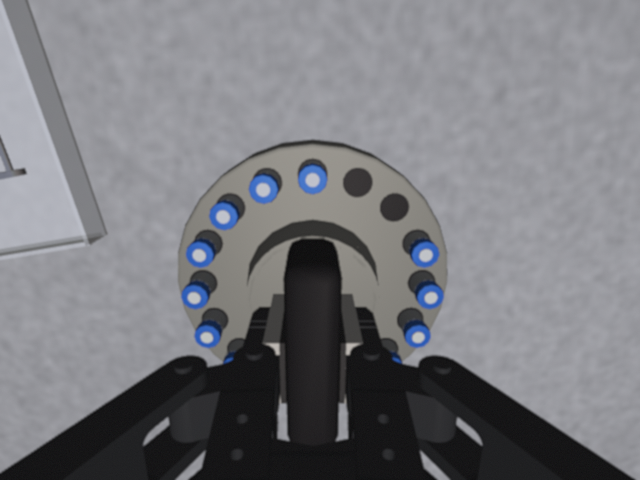

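```bash
python3 -m pendant '[0,0,0,0,0,0,0, 0,0,-6,0,0,0,0, 0,0,-10,0,0,0,0, 0,0,-15,0,0,0,0, 0,0,-20,0,0,0,0, 0,0,-25,0,0,0,0, 0,0,-25,0,0,0,0, 0,0,-18,0,0,0,0, 0,0,-8,0,0,0,0, 0,0,0,0,0,0,0, 0,0,0,0,0,0,0]' 100; python3 go.py 580.5 -190 185 57.5 12
python3 - <<'E'
from station import robot
import cv2,numpy as np
for n in ["scene","wrist"]:
    d=robot.snapshot(n); np.savez(f"pics/{n}3.npz",**d); cv2.imwrite(f"pics/{n}3.png",d["color"][:,:,::-1])
E
```

```text
clock: 5.05
eef_pos: [429.4, 73.4, 193.0]
tool_rot: [3.141, 0.0, 1.453]
contact_force: [0.0, 0.6, -3.3]
grip_width: 16.8
clock 5.05 pos [429.4  73.4 193. ] rpy [179.98   0.    83.25] F [ 0.   0.6 -3.3] T [-0.01  0.03 -0.03] w 16.8
tool shift [-243.8  181.     8.1] turn [ 0.03 -0.   25.75]
[-20.3, 15.1, 0.7, 0.0, -0.0, 2.1]
[-19.7, 15.8, 0.7, 0.0, -0.0, 2.1]
[-19.1, 16.6, 0.7, 0.0, -0.0, 2.1]
[-18.5, 17.3, 0.7, 0.0, -0.0, 2.1]
[-17.8, 17.9, 0.7, 0.0, -0.0, 2.1]
[-17.2, 18.6, 0.7, 0.0, -0.0, 2.1]
[-16.4, 19.2, 0.7, 0.0, -0.0, 2.1]
[-15.7, 19.8, 0.7, 0.0, -0.0, 2.1]
[-15.0, 20.4, 0.7, 0.0, -0.0, 2.1]
[-14.2, 21.0, 0.7, 0.0, -0.0, 2.1]
[-13.4, 21.5, 0.7, 0.0, -0.0, 2.1]
[-12.6, 22.0, 0.7, 0.0, -0.0, 2.1]
```

View pics/scene3.png

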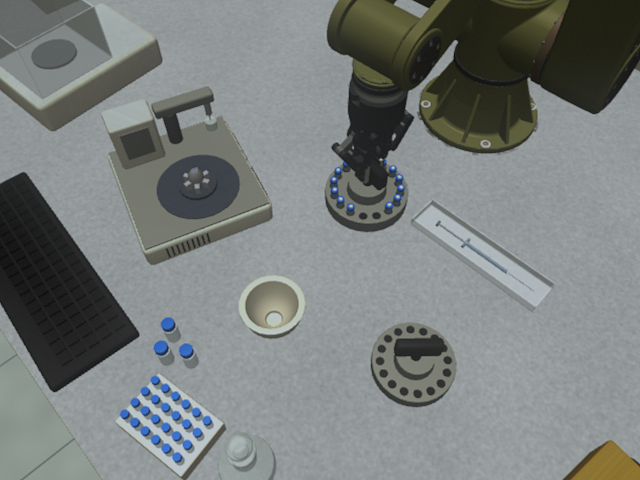

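View pics/wrist3.png

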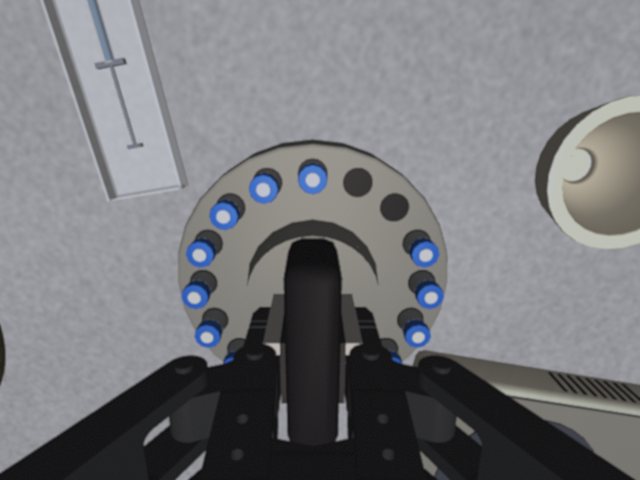

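The carousel hangs level: the caps sit at the same pixels in the wrist view as before the lift. I'll carry it to the spindle axis, about 8° short of lug alignment, so that the engagement happens by turning.

```bash
python3 go.py 580.5 -190 193 66 12 | tail -12; python3 -m pendant '[-10,8,0,0,0,1,0, -20,15,0,0,0,1.4,0, -20,16,0,0,0,1.4,0, -19,16,0,0,0,1.4,0, -19,17,0,0,0,1.4,0, -19,17,0,0,0,1.4,0, -18,18,0,0,0,1.4,0, -18,18,0,0,0,1.4,0, -17,18,0,0,0,1.4,0, -17,19,0,0,0,1.4,0, -9,10,0,0,0,1.4,0, 0,0,0,0,0,0,0]'; python3 go.py 580.5 -190 193 66 1
```

```text
[-20.3, 15.1, -0.0, -0.0, 0.0, 1.4]
[-19.9, 15.6, -0.0, -0.0, 0.0, 1.4]
[-19.5, 16.1, -0.0, -0.0, 0.0, 1.4]
[-19.1, 16.6, -0.0, -0.0, 0.0, 1.4]
[-18.7, 17.1, -0.0, -0.0, 0.0, 1.4]
[-18.3, 17.5, -0.0, -0.0, 0.0, 1.4]
[-17.8, 18.0, -0.0, -0.0, 0.0, 1.4]
[-17.4, 18.4, -0.0, -0.0, 0.0, 1.4]
[-16.9, 18.8, -0.0, -0.0, 0.0, 1.4]
[-16.4, 19.3, -0.0, -0.0, 0.0, 1.4]
[-15.9, 19.7, -0.0, -0.0, 0.0, 1.4]
[-15.4, 20.1, -0.0, -0.0, 0.0, 1.4]
clock: 6.35
eef_pos: [555.8, -165.6, 181.3]
tool_rot: [-3.127, 0.004, 1.171]
contact_force: [-0.4, -0.1, -3.0]
grip_width: 16.6
clock 6.35 pos [ 555.8 -165.6  181.3] rpy [-179.14    0.23   67.11] F [-0.4 -0.1 -3. ] T [ 0.08  0.02 -0.03] w 16.6
tool shift [-12.9  32.1 -12.1] turn [-0.86  0.24  1.1 ]
[-12.9, 32.1, -12.1, -0.9, 0.2, 1.1]
```

```bash
python3 -m pendant '[-4,11,-4,-0.5,0.2,0.5,0, -4,11,-4,-0.3,0,0.5,0, -3,8,-2,0,0,0,0, 0,0,0,0,0,0,0, 0,0,0,0,0,0,0]'; python3 go.py 580.5 -190 185 66 1
```

```text
clock: 6.85
eef_pos: [578.1, -186.1, 189.1]
tool_rot: [-3.136, 0.0, 1.155]
contact_force: [-0.6, 0.3, -3.1]
grip_width: 17.1
clock 6.85 pos [ 578.1 -186.1  189.1] rpy [-1.7967e+02  2.0000e-02  6.6180e+01] F [-0.6  0.3 -3.1] T [0.06 0.03 0.03] w 17.1
tool shift [-2.6  3.8  4.1] turn [-0.33  0.02  0.18]
[-2.6, 3.8, 4.1, -0.3, 0.0, 0.2]
```

```bash
python3 -m pendant '[-2.6,3.8,0,-0.3,0,0.2,0, 0,0,0,0,0,0,0, 0,0,0,0,0,0,0]'; python3 go.py 580.5 -190 185 66 1
python3 - <<'E'
from station import robot
import cv2,numpy as np
from h import *
s=robot.read_state(); zt=s['eef_pos'][2]-57.5+40
for n,b in [("top",(430,600,150,320)),("scene",(120,280,80,240))]:
    d=robot.snapshot(n); np.savez(f"pics/{n}4.npz",**d); cv2.imwrite(f"pics/{n}4.png",d["color"][:,:,::-1])
    c=d["color"].astype(int);cm=(c[...,2]-c[...,0]>40);k=np.zeros_like(cm);k[b[2]:b[3],b[0]:b[1]]=1;cm&=k
    nn,l,st,ce=cv2.connectedComponentsWithStats(cm.astype(np.uint8)); ce=ce[1:][st[1:,4]>10]
    if len(ce)<4: print(n,len(ce));continue
    Q=cast(d,ce,zt)[:,:2]
    from scipy.optimize import least_squares
    r=least_squares(lambda p:np.hypot(*(Q-p).T)-51.8,Q.mean(0),loss="soft_l1"); dd=Q-r.x
    print(n,len(Q),r.x,np.hypot(*dd.T).round(1),np.sort(np.degrees(np.arctan2(dd[:,1],dd[:,0]))).round(1))
E
```

```text
clock: 7.15
eef_pos: [580.2, -189.3, 188.7]
tool_rot: [-3.141, 0.0, 1.152]
contact_force: [0.3, 0.7, -3.2]
grip_width: 16.8
clock 7.15 pos [ 580.2 -189.3  188.7] rpy [-1.7995e+02  1.0000e-02  6.6030e+01] F [ 0.3  0.7 -3.2] T [ 0. -0.  0.] w 16.8
tool shift [-0.5  0.6  3.7] turn [-0.05  0.01  0.03]
[-0.5, 0.6, 3.7, -0.1, 0.0, 0.0]
top 8 [ 578.74485223 -188.32490638] [51.9 50.9 52.  51.8 51.6 51.6 51.5 51.8] [-20.6  -1.5  65.7  88.5 110.8 133.6 155.9 177. ]
scene 11 [ 580.4029494  -186.79386542] [51.6 51.6 51.6 52.2 51.9 51.8 51.5 51.8 52.1 51.7 51.5] [-159.   -69.   -47.1  -23.7   -1.1   66.1   88.5  111.4  134.5  156.6
  178.4]
```

View pics/scene4.png

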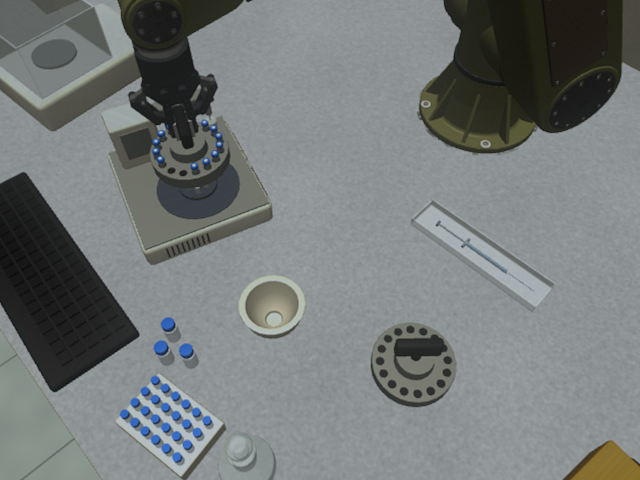

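View pics/top4.png

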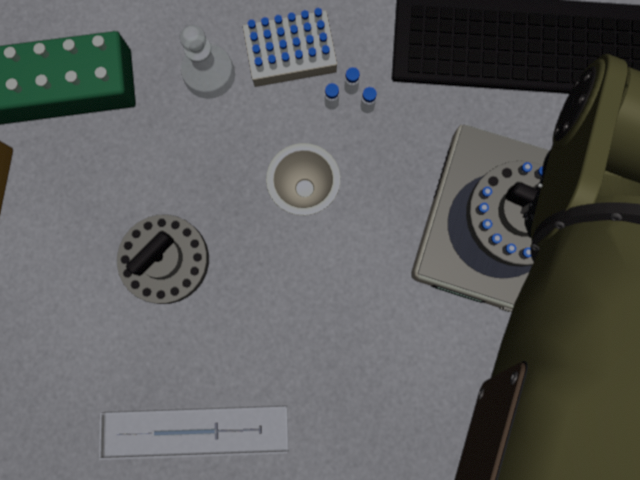

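The scene view shows the carousel above the hub and level. Both cameras put it about 1 mm in +x and 2 mm in -y off the spindle axis. I'll correct that and descend to just above the lugs.

```bash
python3 -m pendant '[-1.4,1.7,5,0,0,0,0, 0,0,10,0,0,0,0, 0,0,10,0,0,0,0, 0,0,5,0,0,0,0, 0,0,0,0,0,0,0, 0,0,0,0,0,0,0]'; python3 go.py 581.3 -191.3 142 66 1
```

```text
clock: 7.85
eef_pos: [580.7, -191.2, 154.9]
tool_rot: [-3.139, 0.0, 1.152]
contact_force: [-1.4, 0.2, -2.0]
grip_width: 16.9
clock 7.85 pos [ 580.7 -191.2  154.9] rpy [-1.7984e+02  2.0000e-02  6.6030e+01] F [-1.4  0.2 -2. ] T [-0.   -0.04  0.03] w 16.9
tool shift [ 0.2  0.6 12.9] turn [-0.16  0.02  0.03]
[0.2, 0.6, 12.9, -0.2, 0.0, 0.0]
```

```bash
python3 -m pendant '[0,0,3,-0.1,0,0,0, 0,0,3,0,0,0,0, 0,0,2,0,0,0,0, 0,0,0,0,0,0,0]'; python3 go.py 580.7 -191 142 66 1
```

```text
clock: 8.25
eef_pos: [581.0, -191.3, 146.9]
tool_rot: [3.141, 0.0, 1.152]
contact_force: [0.3, -0.3, -3.1]
grip_width: 16.8
clock 8.25 pos [ 581.  -191.3  146.9] rpy [1.7998e+02 2.0000e-02 6.6030e+01] F [ 0.3 -0.3 -3.1] T [-0.05  0.02  0.03] w 16.8
tool shift [ 0.1 -0.4  4.9] turn [0.02 0.02 0.03]
[0.1, -0.4, 4.9, 0.0, 0.0, 0.0]
```

Underside is now at about 89 mm, already around the full-diameter pin, with no side force. Next I lower it gently onto the lugs.

```bash
python3 -m pendant '[0,0,2,0,0,0,0, 0,0,2,0,0,0,0, 0,0,1.5,0,0,0,0, 0,0,1.5,0,0,0,0]'; python3 go.py 580.7 -191 139.5 66 1
```

```text
clock: 8.65
eef_pos: [581.1, -191.3, 139.8]
tool_rot: [3.141, 0.0, 1.152]
contact_force: [0.1, -0.1, -1.8]
grip_width: 16.7
clock 8.65 pos [ 581.1 -191.3  139.8] rpy [1.7994e+02 1.0000e-02 6.6030e+01] F [ 0.1 -0.1 -1.8] T [ 0.03 -0.02 -0.03] w 16.7
tool shift [ 0.1 -0.6  0.3] turn [0.06 0.01 0.03]
[0.1, -0.6, 0.3, 0.1, 0.0, 0.0]
```

```bash
python3 -m pendant '[0,0,1.5,0,0,0,0, 0,0,1.5,0,0,0,0]'; python3 go.py 580.7 -191 139.5 66 1
```

```text
clock: 8.85
eef_pos: [581.7, -191.6, 138.9]
tool_rot: [3.138, 0.0, 1.152]
contact_force: [-5.9, 2.4, 15.4]
grip_width: 17.0
clock 8.85 pos [ 581.7 -191.6  138.9] rpy [1.7981e+02 1.0000e-02 6.6030e+01] F [-5.9  2.4 15.4] T [ 0.61  1.73 -0.01] w 17.0
tool shift [ 0.1 -1.1 -0.6] turn [0.19 0.01 0.03]
[0.1, -1.1, -0.6, 0.2, 0.0, 0.0]
```

It's resting on the lugs, pressing about 18 N. I'll ease it sideways about 1 mm and turn toward alignment (yaw decreasing, which is +z in tool axes) with light pressure.

```bash
python3 -m pendant '[0,-0.9,0.2,0.2,0,1,0, 0,0,0.5,0,0,1.5,0, 0,0,0.5,0,0,1.5,0]'; python3 go.py 580.7 -191 125.5 57.5 1
```

```text
clock: 9.15
eef_pos: [581.2, -191.5, 138.9]
tool_rot: [3.14, 0.0, 1.079]
contact_force: [-0.5, -0.5, -0.6]
grip_width: 16.6
clock 9.15 pos [ 581.2 -191.5  138.9] rpy [1.7989e+02 2.0000e-02 6.1830e+01] F [-0.5 -0.5 -0.6] T [-0.11  0.22 -0.02] w 16.6
tool shift [ 0.2 -0.7 13.4] turn [0.11 0.01 4.33]
[0.2, -0.7, 13.4, 0.1, 0.0, 4.3]
```

```bash
python3 -m pendant '[0,0,1,0.1,0,1.5,0, 0,0,1,0,0,1,0, 0,0,1,0,0,1,0, 0,0,1,0,0,0.5,0]'; python3 go.py 580.7 -191 125.5 57.5 1
```

```text
clock: 9.55
eef_pos: [580.9, -191.3, 133.4]
tool_rot: [-3.14, 0.0, 1.002]
contact_force: [0.3, -0.2, -1.8]
grip_width: 16.8
clock 9.55 pos [ 580.9 -191.3  133.4] rpy [-1.7991e+02  2.0000e-02  5.7400e+01] F [ 0.3 -0.2 -1.8] T [-0.03  0.03  0.03] w 16.8
tool shift [ 0.1 -0.3  7.9] turn [-0.09  0.02 -0.1 ]
[0.1, -0.3, 7.9, -0.1, 0.0, -0.1]
```

The bore has slipped over the lugs: z is 133.4 with no resistance at yaw 57.4°. Now down to the seat.

```bash
python3 -m pendant '[0,0,2,0,0,0,0, 0,0,2,0,0,0,0, 0,0,2,0,0,0,0, 0,0,1,0,0,0,0, 0,0,1,0,0,0,0]'; python3 go.py 580.7 -191 125.5 57.5 1
```

```text
clock: 10.05
eef_pos: [580.9, -191.2, 125.5]
tool_rot: [-3.14, 0.0, 1.002]
contact_force: [-7.3, 2.5, 15.5]
grip_width: 16.9
clock 10.05 pos [ 580.9 -191.2  125.5] rpy [-1.799e+02  1.000e-02  5.742e+01] F [-7.3  2.5 15.5] T [0.54 1.41 0.02] w 16.9
tool shift [ 0.1 -0.3  0. ] turn [-0.1   0.01 -0.08]
[0.1, -0.3, 0.0, -0.1, 0.0, -0.1]
```

```bash
python3 -m pendant '[0,0,0.5,0,0,0,0, 0,0,0,0,0,0,0, 0,0,0,0,0,0,0]'; python3 -m pendant '[0,0,0,0,0,0,30, 0,0,0,0,0,0,60, 0,0,0,0,0,0,60, 0,0,0,0,0,0,60]'; python3 go.py 580.7 -191 125.5 57.5 1
python3 - <<'E'
from station import robot
import cv2
d=robot.snapshot("wrist"); cv2.imwrite("pics/w5.png",d["color"][:,:,::-1])
E
```

```text
clock: 10.35
eef_pos: [581.1, -191.3, 125.6]
tool_rot: [-3.141, 0.0, 1.002]
contact_force: [0.3, 0.1, -1.4]
grip_width: 16.7
clock: 10.75
eef_pos: [581.4, -191.4, 126.0]
tool_rot: [3.141, -0.0, 1.002]
contact_force: [-0.6, -0.2, 0.3]
grip_width: 60.1
clock 10.75 pos [ 581.4 -191.4  126. ] rpy [ 1.7998e+02 -1.0000e-02  5.7430e+01] F [-0.6 -0.2  0.3] T [ 0.04 -0.01  0.05] w 60.1
tool shift [-0.  -0.8  0.5] turn [ 0.02 -0.01 -0.07]
[-0.0, -0.8, 0.5, 0.0, -0.0, -0.1]
```

View pics/w5.png

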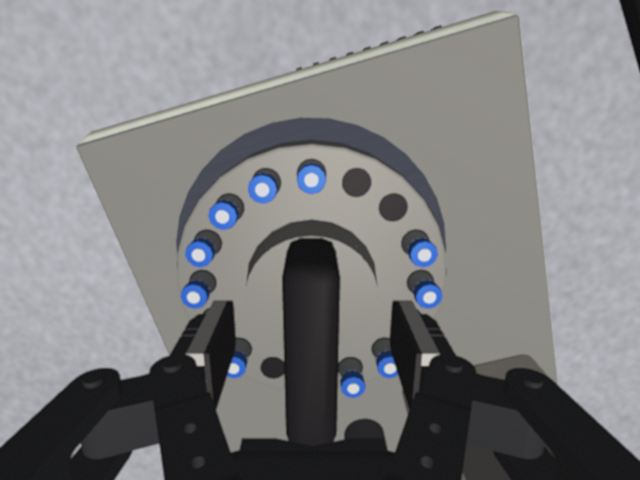

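The view shows the fingers clear on both sides of the bar (pads at columns 230 and 395, bar 285–338). Next I retract straight up, then move away for a check.

```bash
python3 -m pendant '[0,0,-5,0,0,0,60, 0,0,-10,0,0,0,60, 0,0,-20,0,0,0,60, 0,0,-30,0,0,0,60, 0,0,-30,0,0,0,60, 0,0,-20,0,0,0,60, 0,0,-10,0,0,0,60, 0,0,0,0,0,0,60]'; python3 go.py 400 30 260 57.5 9
```

```text
clock: 11.6
eef_pos: [581.1, -191.3, 260.6]
tool_rot: [3.139, -0.001, 1.002]
contact_force: [0.3, -0.5, -0.5]
grip_width: 60.1
clock 11.6 pos [ 581.1 -191.3  260.6] rpy [ 1.7984e+02 -3.0000e-02  5.7430e+01] F [ 0.3 -0.5 -0.5] T [ 0.02 -0.05  0.06] w 60.1
tool shift [ 8.900e+01 -2.718e+02 -1.000e-01] turn [ 0.16 -0.03 -0.07]
[9.9, -30.2, -0.0, 0.0, -0.0, -0.0]
[9.9, -30.2, -0.0, 0.0, -0.0, -0.0]
[9.9, -30.2, 0.0, 0.0, -0.0, -0.0]
[9.9, -30.2, 0.0, 0.0, -0.0, -0.0]
[9.9, -30.2, 0.0, 0.0, -0.0, -0.0]
[9.9, -30.2, 0.0, 0.0, -0.0, -0.0]
[9.9, -30.2, 0.0, 0.0, -0.0, -0.0]
[9.9, -30.2, 0.1, 0.0, -0.0, -0.0]
[9.9, -30.2, 0.1, 0.0, -0.0, -0.0]
```

```bash
python3 -m pendant '[10,-30,0,0,0,0,60, 10,-30,0,0,0,0,60, 10,-30,0,0,0,0,60, 10,-30,0,0,0,0,60, 10,-30,0,0,0,0,60, 10,-30,0,0,0,0,60, 10,-30,0,0,0,0,60, 10,-30,0,0,0,0,60, 5,-15,0,0,0,0,60, 0,0,0,0,0,0,60, 0,0,0,0,0,0,60]'
python3 - <<'E'
from station import robot
import cv2,numpy as np
from h import *
from scipy.optimize import least_squares
for n,b in [("top",(430,600,150,320)),("scene",(120,280,80,240))]:
    d=robot.snapshot(n); np.savez(f"pics/{n}6.npz",**d); cv2.imwrite(f"pics/{n}6.png",d["color"][:,:,::-1])
    c=d["color"].astype(int);cm=(c[...,2]-c[...,0]>40);k=np.zeros_like(cm);k[b[2]:b[3],b[0]:b[1]]=1;cm&=k
    nn,l,st,ce=cv2.connectedComponentsWithStats(cm.astype(np.uint8)); ce=ce[1:][st[1:,4]>10]
    for z in (108,122):
        Q=cast(d,ce,z)[:,:2]
        r=least_squares(lambda p:np.hypot(*(Q-p[:2]).T)-p[2],[*Q.mean(0),51.8],loss="soft_l1"); dd=Q-r.x[:2]
        print(n,z,len(Q),r.x.round(2),np.sort(np.degrees(np.arctan2(dd[:,1],dd[:,0]))).round(1))
    uu,vv=np.meshgrid(range(b[0],b[1]),range(b[2],b[3]));P=cloud(d,np.c_[uu.ravel(),vv.ravel()])
    P=P[np.hypot(P[:,0]-580.7,P[:,1]+190)<63]
    print(" bar top z",np.median(P[P[:,2]>145,2]), "rim z",np.median(P[(P[:,2]<120)&(np.hypot(P[:,0]-580.7,P[:,1]+190)>40),2]))
E
```

```text
clock: 12.7
eef_pos: [401.6, 24.9, 249.9]
tool_rot: [-3.131, 0.005, 1.002]
contact_force: [-0.0, -0.8, -0.4]
grip_width: 60.3
top 108 13 [ 579.66 -190.52   51.88] [-167.9 -122.6 -100.6  -77.5  -55.3  -32.5  -10.2   57.4   80.   102.3
  124.8  147.3  169.9]
top 122 13 [ 576.81 -185.98   50.89] [-167.9 -122.6 -100.6  -77.5  -55.3  -32.5  -10.2   57.4   80.   102.3
  124.8  147.3  169.9]
 bar top z 158.17587590831835 rim z 91.93731208432541
scene 108 12 [ 580.91 -188.97   51.87] [-167.6  -99.3  -77.5  -55.3  -32.8   -9.9   57.7   80.2  102.6  125.5
  147.3  170. ]
scene 122 12 [ 586.31 -177.29   50.89] [-167.6  -99.3  -77.5  -55.3  -32.8   -9.9   57.7   80.2  102.6  125.5
  147.3  170. ]
 bar top z 158.6658570769688 rim z 92.65820946422463
```

View pics/scene6.png

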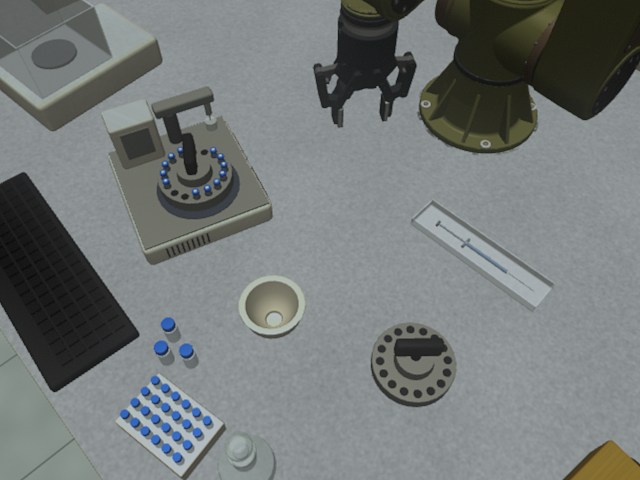

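View pics/top6.png

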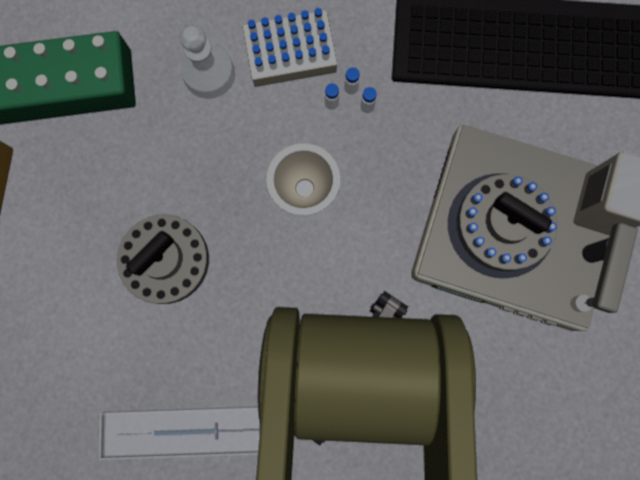

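The carousel is home. The rim top reads 92 mm (68+24) and the bar top 158–159 mm (nominal 160). The two camera fits agree with the seat axis if the caps are at 108 mm. All 13 caps are present, and the spare (162,258) and the mortar (303,180) are unmoved in the top view. The arm is clear, so I'm handing in.

```bash
python3 -m pendant '[0,0,0,0,0,0,60, 0,0,0,0,0,0,60]'; python3 -c "
from station import robot
print(robot.close_job())"
```

```text
clock: 13.0
eef_pos: [402.5, 23.6, 249.5]
tool_rot: [-3.13, 0.005, 0.999]
contact_force: [0.1, -0.0, -0.1]
grip_width: 59.8
the job is handed in; nothing more can be done
None
```

The loaded carousel is fitted on the autosampler and sitting fully home. I handed the job in at 13.0 s of the 48 s allowed.

I lifted it upright by the T-handle and lowered it over the spindle about 8° off the lugs, so it first rested on them. I then turned it under light pressure until it dropped and pressed it onto the seat. The largest force I read was about 15 N. After that I let go and moved the arm clear.

**Last checks:**
- **Height:** the tool reached the expected seated height of 125.5 mm. The rim top measured about 92 mm against a nominal 92, and the handle bar top about 158–159 mm against a nominal 160, which is within the depth noise.
- **Position and angle:** both cameras put the carousel axis within about 1 mm of the hub axis found at the start. The bar stands at about 57.5°, in line with the lugs.
- **Vials:** the top view shows all 13 caps. The scene view picked out only 12, which I take to be one hidden behind the handle.
- **Other items:** the spare carousel and the mortar appear unmoved; I judged this by eye in the top view and did not measure it.

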